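# Sort the loose bolts, nuts and bearing into the parts trays

## Robot

A 6-joint arm with a two-finger parallel gripper is mounted at the origin on the work surface. World frame = base frame: x ahead of the robot, y to its left, z up, the work surface at z = 0. Lengths are in m, angles in rad, forces in N, time in s.
With the tool pointing down it reaches from about 0.3 to 0.85 m from the base axis. Payload 5.4 kg.
Tool frame: the origin (TCP) lies between the finger pads; the fingertips stand 8 mm ahead of it and the grasp point (between the pads) lies 11 mm behind it (env.tip_reach is the distance from the TCP to the fingertips, in m); z points along the fingers, y is the line along which they close (so a half turn about z gives the same grasp; the last joint's range is limited). The gripper opens to 85 mm and grips with 20 to 120 N. Pads are 22 mm wide; open, the fingers measure 114 mm over their backs; the gripper's body (76 mm by 85 mm) begins 54 mm behind the grasp point. The pads swing forward as they close: fully open they stand 13 mm farther back than shut.
Start: joints at [-0.21, 0.158, 1.597, -0, 1.386, -0.21], TCP at [0.575, -0, 0.202] pointing down, gripper open.
Joint ranges: [-2.91, 2.91], [-0.94, 2.29], [0.18, 2.7], [-1.29, 4.43], [0.17, 2.64], [-3, 3]. Speed limits (rad/s): [2.57, 2.57, 3.14, 3.14, 3.14, 3.14].

## Interface

Orientations are given as a unit quaternion [w, x, y, z].
In Python, from rig import env gives the robot as it stands.
- The arm moves only by the shell command python3 -m creep 'ROWS' [FORCE]. ROWS is JSON, a list of rows, each a list of 5 numbers: the closure, from -1 (fully open) to 1 (shut), so that 0 is half open, then the shift along the tool's x, y, z in units of 50 mm (1.0 is 50 mm), then the turn about the tool's z in units of 8 degrees (1.0 is 8 degrees). A call has 1 to 10 rows; each row is the pose to reach, as a shift and turn from the pose commanded when the call began, along the tool's axes at that moment; what a row does not reach only later rows make up. A row lasts 1/8 s, in which the tool goes at most 62.5 mm and 10.7 degrees, less where a joint would pass 70% of its speed; a pose out of reach is approached as far as the arm can. A call with a gripper value outside its range is refused whole. The fingers move at their own pace and stop on an object; FORCE is the grip in N (left out, the last holds). Time passes only in rows, so rows that repeat a pose let the fingers close. It gives the time, the measured TCP pose, the force, the opening and the grip force at its end, in the units of the state.
- env.get_obs(): the state, without advancing time (a new reading comes with each control period).
- env.camera(name): name is "scene" or "side" or "wrist"; returns the picture (420x560x3 uint8, red, green, blue); there is no depth.
- env.camera_params(name): a dict with "fx", "fy", "cx", "cy" (pixels), "rvec" (rotation vector, rad) and "tvec" (3), from world to camera coordinates, as OpenCV has them; the wrist camera has in their place "mount" (4x4, takes a point from camera to tool coordinates, whose origin is the TCP and whose axes are the flange's). Camera axes: x right, y down, z forward; pixel columns grow to the right and rows downward; lengths in m; the calibration is good to about 2 mm. The wrist camera is an equidistant fisheye: a pixel r from the principal point sees the ray r / f radians off the axis. A picture is of the moment at which its call begins: read the wrist's pose just before it. camera_params takes no time and is no camera call.
- env.job_done(): hands the job in; it is judged then, once.
Trained networks look in the newest picture that a camera, given by its name, has taken for a name from the list of things; names that differ only in an ending like _2 or _b are one class to them, and where a whole thing is asked for, a point or a joint stands for the part that bears it (a point fixed in the world has none). Each returns a list of dicts, best first, with "p" (0 to 1); they miss things now and then, are a little off and sometimes report something else, mostly with a low value. They report only what shows in the picture. A call takes as long as a camera call. They do not tell look-alikes from the thing itself.
- env.spot_in(camera, query): "bbox" ([left, top, right, bottom] in pixels, round what is visible of it).
The state is a dict: "clock": time; "qpos": joint angles; "dq": joint speeds; "joint_efforts": joint torques, N m; "position": TCP position; "orientation": TCP orientation; "wrist_force": force on the tool from outside, world axes, zero at the start; "wrist_torque": the same for the moment, N m; "gripper_width": finger opening in m; "gripper_force": force on a finger pad.
Only numpy, scipy, OpenCV 4.12 (cv2) and the standard library are available. Lean on these libraries where they do the work, as an engineer would, in place of code of your own. Each camera call takes 0.05 s, during which the arm holds its last target. There are 200 camera calls.

## Task

Put away the five loose parts on the bench by kind, whatever their colour: both hex bolts into the empty bay of the red tray, both nuts into the empty bay of the green tray and the ball bearing into the empty bay of the blue tray (each tray already has stock of its kind in its small rear compartment). Set every part down gently, not dropped, so that it lies flat on the bay's floor with none on top of another. Leave the caliper and the oil bottle where they are.

Things in the scene. Friction and masses are not known exactly. Their poses are not given: they have to be found in the camera images.
- bright_bolt_center (a point): M16 hex bolt, bright zinc-plated, lying on its side (does not roll): shank 16 mm thick, 70 mm long; head 24 mm across flats, 10 mm high; 80 mm long in all, 150 g. Point: middle of its length, in the shank, 10 mm above what it lies on; x runs along the bolt from head to tip (tip about 3 degrees low: it rests on a head flat and the tip), z up. Goes in the red tray.
- black_bolt_center (a point): M16 hex bolt, blackened, lying on its side (does not roll): shank 16 mm thick, 70 mm long; head 24 mm across flats, 10 mm high; 80 mm long in all, 150 g. Point: middle of its length, in the shank, 10 mm above what it lies on; x runs along the bolt from head to tip (tip about 3 degrees low: it rests on a head flat and the tip), z up. Goes in the red tray.
- brass_nut_center (a point): M24 hex nut, brass-coloured, lying flat: 36 mm across flats, 41.6 mm across corners, 19 mm thick, 24 mm hole, 100 g. Point: its centre, 9.5 mm above what it lies on; z up through the hole, x square to one pair of flats (other pairs at 60 and 120 degrees). Goes in the green tray.
- black_nut_center (a point): M24 hex nut, blackened, lying flat: 36 mm across flats, 41.6 mm across corners, 19 mm thick, 24 mm hole, 100 g. Point: its centre, 9.5 mm above what it lies on; z up through the hole, x square to one pair of flats (other pairs at 60 and 120 degrees). Goes in the green tray.
- bearing_center (a point): Sealed ball bearing lying flat, bright steel rings with a black seal between them: 52 mm outside diameter, 25 mm bore, 15 mm thick, 130 g. This point is its centre, 7.5 mm above what it lies on; z up along its axis. Belongs in the blue tray.
- red_bay (a point): Red plastic tray, fixed on the bench: 175 x 146 mm, 45 mm high, 3 mm walls, open top. A cross wall 32 mm high parts a 56 mm rear compartment with stock of bolts (up to 45 mm high) from the empty bay. Point: middle of the bay's floor, 3 mm above the bench. Bay inside: 110 mm along x, 140 mm along y; x points level to the stock, z up. Both bolts go here.
- green_bay (a point): Green plastic tray, fixed on the bench: 175 x 146 mm, 45 mm high, 3 mm walls, open top. A cross wall 32 mm high parts a 56 mm rear compartment with stock of nuts (up to 45 mm high) from the empty bay. Point: middle of the bay's floor, 3 mm above the bench. Bay inside: 110 mm along x, 140 mm along y; x points level to the stock, z up. Both nuts go here.
- blue_bay (a point): Blue plastic tray, fixed on the bench: 175 x 146 mm, 45 mm high, 3 mm walls, open top. A cross wall 32 mm high parts a 56 mm rear compartment with stock of bearings (up to 45 mm high) from the empty bay. Point: middle of the bay's floor, 3 mm above the bench. Bay inside: 110 mm along x, 140 mm along y; x points level to the stock, z up. The bearing goes here.
- caliper_center (a point): Digital caliper lying flat at the right of the bench, to be left alone: steel beam 230 mm long, black display housing 75 x 36 mm, 15 mm high at most. This point is the middle of the beam, 5 mm above the bench; x runs along the beam away from the jaws.
- oiler_center (a point): Small yellow oil bottle with a red nozzle standing upright, to be left alone: 48 mm diameter, 138 mm high. This point is on its axis, 50 mm above the bench; z up.
Not all that is in view belongs to the job. Of the things like the part that bears brass_nut_center, leave any that is purple or turquoise; of the rest the smaller one is meant.

How it is judged:
At the end, for the whole second after the job is handed in: Bolts in the red bay, nuts in the green, bearing in the blue: each part's centre within the 110 x 140 mm bay and at most 16 mm above its floor (flat, not standing, leaning or stacked), let go and at rest; caliper and oil bottle within 20 mm of where they were, bottle upright (x of bright_bolt_center in the frame of red_bay between -0.055 and 0.055 m and y of bright_bolt_center in the frame of red_bay between -0.07 and 0.07 m and z of bright_bolt_center in the frame of red_bay between 0 and 0.016 m and linear speed of each of bright_bolt, black_bolt, brass_nut, black_nut, bearing below 0.02 m/s and angular speed of each of bright_bolt, black_bolt, brass_nut, black_nut, bearing below 0.2 rad/s and contact force between the fingers and bright_bolt below 0.1 N and x of black_bolt_center in the frame of red_bay between -0.055 and 0.055 m and y of black_bolt_center in the frame of red_bay between -0.07 and 0.07 m and z of black_bolt_center in the frame of red_bay between 0 and 0.016 m and contact force between the fingers and black_bolt below 0.1 N and x of brass_nut_center in the frame of green_bay between -0.055 and 0.055 m and y of brass_nut_center in the frame of green_bay between -0.07 and 0.07 m and z of brass_nut_center in the frame of green_bay between 0 and 0.016 m and contact force between the fingers and brass_nut below 0.1 N and x of black_nut_center in the frame of green_bay between -0.055 and 0.055 m and y of black_nut_center in the frame of green_bay between -0.07 and 0.07 m and z of black_nut_center in the frame of green_bay between 0 and 0.016 m and contact force between the fingers and black_nut below 0.1 N and x of bearing_center in the frame of blue_bay between -0.055 and 0.055 m and y of bearing_center in the frame of blue_bay between -0.07 and 0.07 m and z of bearing_center in the frame of blue_bay between 0 and 0.016 m and contact force between the fingers and bearing below 0.1 N and distance of each of caliper_center, oiler_center from where it was at the start of the episode below 0.02 m and angle between oiler_center's own z axis and vertical below 0.2 rad); the robot touches nothing.
It fails at once if the caliper or the oil bottle is shoved more than 20 mm or the bottle is tipped (distance of any of caliper_center, oiler_center from where it was at the start of the episode above 0.02 m or angle between oiler_center's own z axis and vertical above 0.2 rad).
It fails at once if a part is dropped or thrown: out of the fingers it moves faster than 0.7 m/s (a fall of 25 mm) ((linear speed of bright_bolt above 0.7 m/s and contact force between the fingers and bright_bolt below 0.05 N) or (linear speed of black_bolt above 0.7 m/s and contact force between the fingers and black_bolt below 0.05 N) or (linear speed of brass_nut above 0.7 m/s and contact force between the fingers and brass_nut below 0.05 N) or (linear speed of black_nut above 0.7 m/s and contact force between the fingers and black_nut below 0.05 N) or (linear speed of bearing above 0.7 m/s and contact force between the fingers and bearing below 0.05 N)).
It also fails if it takes over 128 s, if anything falls off the work surface, if the arm or the gripper's body presses on something with over 40 N, if the wrist force passes 120 N, or if a joint passes its speed limit or range.

## Working session

There is one attempt and no reset: what is moved stays moved. The work goes in short steps, Python scripts to look and compute and a shell command to move; the robot and the scene stay as the last step left them, time stands still between calls to the robot, and variables do not carry over. Pictures are saved under pics/ and viewed, at most 14 in all, crops included, and the job is handed in when it is done.

```bash
ls; mkdir -p pics; python3 - <<'E'
from rig import env
import cv2
for n in ["scene","side","wrist"]:
    cv2.imwrite(f"pics/{n}0.png",cv2.cvtColor(env.camera(n),cv2.COLOR_RGB2BGR)); print(n,env.camera_params(n))
o=env.get_obs();print(o)
E
```

```text
pics
scene {'fx': 415.6572418550674, 'fy': 415.6572418550674, 'cx': 276.44560526136115, 'cy': 208.5593862745044, 'rvec': array([ 1.1978816 ,  2.38653148, -0.8901598 ]), 'tvec': array([ 0.26511983, -0.25152982,  1.29594336])}
side {'fx': 449.0783271937148, 'fy': 449.0783271937148, 'cx': 281.2246646162672, 'cy': 217.43389285557546, 'rvec': array([ 2.19957612, -0.76421881,  0.32073086]), 'tvec': array([-0.39292444,  0.23549927,  1.22013606])}
wrist {'fx': 325.19226210127806, 'fy': 325.19226210127806, 'cx': 281.691409395649, 'cy': 209.50785167879638, 'mount': array([[ 9.00387452e-04, -9.62600391e-01, -2.70923747e-01,
         6.97528219e-02],
       [ 9.99999438e-01,  7.14895482e-04,  7.83350582e-04,
        -2.60619397e-04],
       [-5.60371414e-04, -2.70924300e-01,  9.62600493e-01,
        -1.72020762e-01],
       [ 0.00000000e+00,  0.00000000e+00,  0.00000000e+00,
         1.00000000e+00]])}
{'clock': 0.15, 'qpos': array([-2.10083398e-01,  1.58911722e-01,  1.59792210e+00,  8.06593781e-06,
        1.38621044e+00, -2.10117141e-01]), 'dq': array([ 0.00128376, -0.00264031, -0.00173928,  0.00046926, -0.00034032,
        0.00132191]), 'joint_efforts': array([-2.14565043e-04, -3.96382570e+01, -3.31784391e+01, -3.73612720e-04,
        5.52137004e-03,  3.93964319e-05]), 'position': array([5.74501379e-01, 9.74394864e-05, 2.00949392e-01]), 'orientation': array([-6.11129687e-04,  7.07095190e-01,  7.07117999e-01, -3.91573991e-04]), 'wrist_force': array([-0.33273881,  0.26623886,  0.17258802]), 'wrist_torque': array([ 0.00115777, -0.06592693, -0.03526532]), 'gripper_force': 0.0, 'gripper_width': 0.085384577934582}
```

View pics/scene0.png

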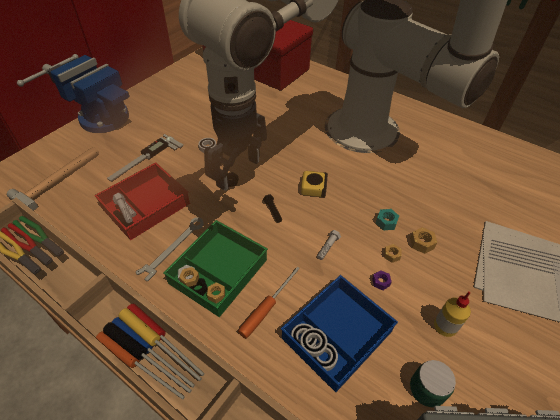

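View pics/side0.png

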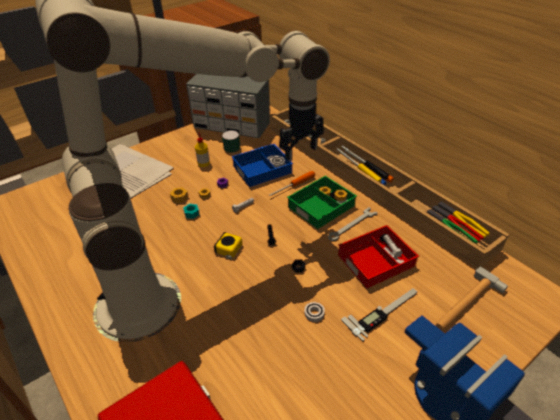

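View pics/wrist0.png

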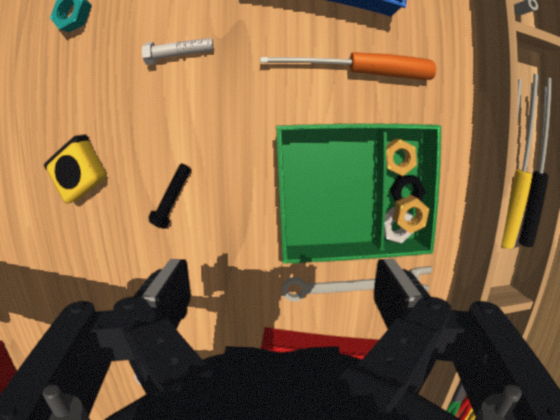

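The wrist view shows the bright bolt (head 147,53, tip 212,46), the black bolt (head 158,219, tip 187,168), and the green tray's stock to the +x side. In the scene view the small brass nut is at (392,254), next to the large brass nut (425,240), the teal nut (387,218) and the purple nut (381,280). In the side view the black nut is at (298,267) and the bearing at (314,312).

```bash
cat > h.py <<'E'
from rig import env
import cv2, numpy as np
from scipy.spatial.transform import Rotation as R
def tool(o=None):
    o=o or env.get_obs(); q=o["orientation"]
    T=np.eye(4); T[:3,:3]=R.from_quat(q,scalar_first=True).as_matrix(); T[:3,3]=o["position"]; return T
def ray(cam,uv,T=None):
    p=env.camera_params(cam); d=np.array([(uv[0]-p["cx"])/p["fx"],(uv[1]-p["cy"])/p["fy"]])
    if cam=="wrist":
        r=np.hypot(*d); v=np.array([*(d/max(r,1e-9)*np.sin(r)),np.cos(r)]); M=(tool() if T is None else T)@p["mount"]
        return M[:3,3],M[:3,:3]@v
    Rm=cv2.Rodrigues(p["rvec"])[0]; return -Rm.T@p["tvec"],Rm.T@np.array([*d,1])
def at(cam,uv,z,T=None):
    c,v=ray(cam,uv,T); return c+v*(z-c[2])/v[2]
def shot(n,f,crop=None,s=1):
    T=tool(); im=cv2.cvtColor(env.camera(n),cv2.COLOR_RGB2BGR)
    if crop: a,b,c,d=crop; im=im[b:d,a:c]
    if s!=1: im=cv2.resize(im,None,fx=s,fy=s,interpolation=cv2.INTER_CUBIC)
    cv2.imwrite(f"pics/{f}.png",im); return T
def rel(x,y,T=None):  # shift in tool axes, units of 50mm, from measured pose
    T=tool() if T is None else T; d=np.array([x,y,T[2,3]])-T[:3,3]; return (T[:3,:3].T@d/0.05).round(2)
E
python3 - <<'E'
from h import *
np.set_printoptions(precision=4,suppress=True)
P=lambda n,c,uv,z: print(n,c,at(c,uv,z)[:2])
P("bbolt head","wrist",(147,53),.012);P("bbolt tip","wrist",(212,46),.008)
P("kbolt head","wrist",(158,219),.012);P("kbolt tip","wrist",(187,168),.008)
P("bbolt mid","scene",(328,245),.01);P("kbolt mid","scene",(271,208),.01)
P("bbolt mid","side",(243,206),.01);P("kbolt mid","side",(270,236),.01)
P("brass","scene",(392,254),.0095);P("brass","side",(205,193),.0095)
P("bigbrass","scene",(425,240),.0095);P("teal","scene",(387,218),.0095);P("purple","scene",(381,280),.0095)
P("black nut","side",(298,267),.0095);P("black nut","scene",(228,182),.0095)
P("bearing","side",(314,312),.0075);P("bearing","scene",(207,145),.0075)
for c in [(278,127),(440,125),(434,252),(285,261)]: P("green","wrist",c,.045)
for c in [(165,255),(224,220),(267,258),(210,312)]: P("green","scene",c,.045)
for c in [(96,198),(158,163),(188,202),(130,237)]: P("red","scene",c,.045)
for c in [(340,277),(396,321),(336,386),(283,325)]: P("blue","scene",c,.045)
for q in ["bearing_center","black_nut_center","brass_nut_center","bright_bolt_center","black_bolt_center"]:
  for c,z in (("scene",.01),("side",.01)):
    for r in env.spot_in(c,q)[:5]:
        b=r["bbox"]; print(q,c,round(r["p"],2),np.round(b),at(c,((b[0]+b[2])/2,(b[1]+b[3])/2),z)[:2])
E
```

```text
bbolt head wrist [0.4183 0.1562]
bbolt tip wrist [0.4959 0.1576]
kbolt head wrist [ 0.4229 -0.0439]
kbolt tip wrist [0.464  0.0172]
bbolt mid scene [0.4542 0.1579]
kbolt mid scene [ 0.4423 -0.0202]
bbolt mid side [0.4507 0.1463]
kbolt mid side [ 0.4353 -0.0246]
brass scene [0.3862 0.2911]
brass side [0.3873 0.2869]
bigbrass scene [0.3011 0.3365]
teal scene [0.2936 0.232 ]
purple scene [0.465  0.3028]
black nut side [ 0.422 -0.177]
black nut scene [ 0.4371 -0.1691]
bearing side [ 0.3558 -0.3235]
bearing scene [ 0.3567 -0.3203]
green wrist [0.5705 0.0631]
green wrist [0.7452 0.0726]
green wrist [ 0.7549 -0.0745]
green wrist [ 0.578  -0.0816]
green scene [ 0.7183 -0.1057]
green scene [ 0.5642 -0.068 ]
green scene [0.5894 0.0795]
green scene [0.7608 0.0672]
red scene [ 0.7012 -0.3676]
red scene [ 0.5208 -0.3404]
red scene [ 0.5741 -0.1768]
red scene [ 0.7314 -0.2062]
blue scene [0.5347 0.2336]
blue scene [0.5556 0.3741]
blue scene [0.7334 0.3434]
blue scene [0.696  0.2002]
bearing_center scene 0.43 [199. 138. 215. 154.] [ 0.3627 -0.3155]
bearing_center side 0.5 [306. 301. 323. 322.] [ 0.3557 -0.3247]
black_nut_center scene 0.43 [230. 169. 238. 190.] [ 0.4199 -0.1629]
black_nut_center side 0.45 [294. 258. 303. 275.] [ 0.4231 -0.178 ]
brass_nut_center scene 0.78 [375. 209. 400. 228.] [0.2952 0.2341]
brass_nut_center scene 0.72 [373. 270. 393. 289.] [0.4612 0.3065]
brass_nut_center scene 0.7 [413. 229. 439. 254.] [0.3049 0.3396]
brass_nut_center scene 0.69 [385. 245. 404. 263.] [0.3825 0.2964]
brass_nut_center side 0.81 [172. 184. 189. 204.] [0.3181 0.3356]
brass_nut_center side 0.74 [183. 203. 198. 221.] [0.2985 0.231 ]
brass_nut_center side 0.32 [197. 132. 212. 168.] [0.5248 0.5202]
bright_bolt_center scene 0.55 [316. 234. 340. 257.] [0.4541 0.1588]
bright_bolt_center side 0.5 [234. 197. 254. 212.] [0.4587 0.1518]
black_bolt_center scene 0.74 [262. 198. 282. 228.] [ 0.4543 -0.0079]
```

```bash
python3 -m creep '[[-0.4,-0.27,-2.62,1,4.25],[-0.4,-0.27,-2.62,1.4,4.25],[-0.4,-0.27,-2.62,1.8,4.25],[-0.4,-0.27,-2.62,1.8,4.25],[-0.4,-0.27,-2.62,1.8,4.25],[-0.4,-0.27,-2.62,1.8,4.25],[-0.4,-0.27,-2.62,1.8,4.25]]' 40; python3 - <<'E'
from h import *
print(shot("wrist","w1").round(4))
E
```

```text
clock: 1.52
position: [0.4454, -0.0137, 0.1129]
orientation: [0.001, 0.883, 0.47, 0.001]
wrist_force: [-0.6, -0.7, 0.1]
gripper_width: 0.0599
gripper_force: 0.0
[[ 5.582e-01  8.297e-01  2.100e-03  4.454e-01]
 [ 8.297e-01 -5.582e-01 -6.000e-04 -1.370e-02]
 [ 7.000e-04  2.100e-03 -1.000e+00  1.129e-01]
 [ 0.000e+00  0.000e+00  0.000e+00  1.000e+00]]
```

View pics/w1.png

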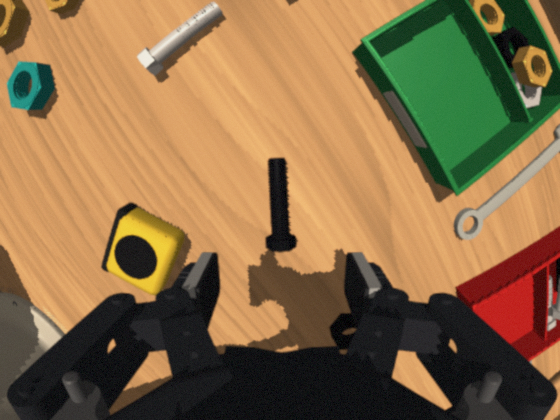

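The bolt lies between the fingers' line, with its head at about (281,243) and tip at (277,159). The fingers straddle that line.

```bash
python3 - <<'E'
from h import *
T=tool()
h=at("wrist",(281.5,246),.012,T);t=at("wrist",(277,158),.01,T);m=(h+t)/2
print(h,t,np.linalg.norm(h-t),m,rel(*m[:2],T)); d=T[:3,:3].T@(t-h);print("tool angle of bolt",np.degrees(np.arctan2(d[1],d[0])))
for c in [(364,40),(457,192)]: print("green front",at("wrist",c,.045,T))
for c in [(148,60),(218,10)]: print("bb",at("wrist",c,.01,T))
E
```

```text
[ 0.42142144 -0.04766618  0.012     ] [0.46229713 0.01998326 0.01      ] 0.07906496812192798 [ 0.44185928 -0.01384146  0.011     ] [-0.04 -0.05 -0.  ]
tool angle of bolt -2.8052479996150264
green front [0.56929468 0.06273042 0.045     ]
green front [ 0.57602278 -0.08092256  0.045     ]
bb [0.41898989 0.1587018  0.01      ]
bb [0.49371204 0.15684697 0.01      ]
```

```bash
python3 -m creep '[[-0.4,-0.04,-0.05,0.8,-0.35],[-0.4,-0.04,-0.05,1.5,-0.35],[-0.4,-0.04,-0.05,1.8,-0.35],[-0.4,-0.04,-0.05,2.0,-0.35],[-0.4,-0.04,-0.05,2.0,-0.35],[1,-0.04,-0.05,2.0,-0.35],[1,-0.04,-0.05,2.0,-0.35],[1,-0.04,-0.05,2.0,-0.35],[1,-0.04,-0.05,2.0,-0.35],[1,-0.04,-0.05,2.0,-0.35]]' 60; python3 -m creep '[[1,0,0,-0.3,0],[1,0,0,-1.0,0],[1,0,0,-2.0,0],[1,0,0,-2.8,0],[1,0,0,-2.8,0]]'; python3 - <<'E'
from h import *
print(shot("wrist","w2").round(4))
E
```

```text
clock: 2.82
position: [0.4408, -0.0138, 0.0118]
orientation: [0.0, 0.871, 0.491, 0.0]
wrist_force: [-0.0, 0.9, -0.4]
gripper_width: -0.0
gripper_force: 0.0
clock: 3.45
position: [0.4437, -0.0146, 0.1565]
orientation: [0.003, 0.871, 0.491, 0.003]
wrist_force: [0.5, -0.0, -0.8]
gripper_width: -0.0001
gripper_force: 0.0
[[ 0.5179  0.8554  0.0087  0.4437]
 [ 0.8554 -0.5179 -0.0027 -0.0146]
 [ 0.0022  0.0089 -1.      0.1565]
 [ 0.      0.      0.      1.    ]]
```

View pics/w2.png

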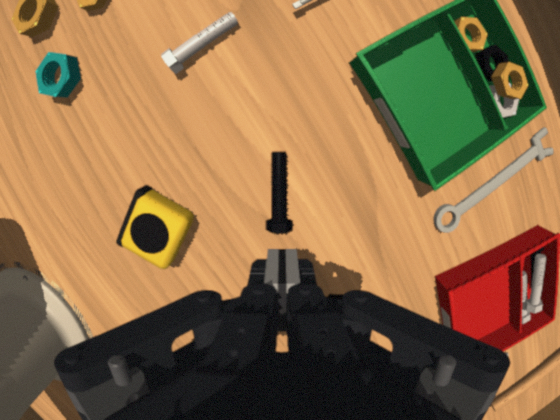

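```bash
python3 - <<'E'
from h import *
T=tool()
h=at("wrist",(280,231),.012,T);t=at("wrist",(279,152),.01,T);print(h,t,np.linalg.norm(h-t),(h+t)/2,rel(*((h+t)/2)[:2],T))
p=env.camera_params("wrist");M=np.linalg.inv(p["mount"])
for q in [(0,0,.008),(0,0,0),(0,0,-.011),(0,0,.1445),(.011,0,.008)]:
    c=(M@np.array([*q,1]))[:3]; a=np.arctan2(np.hypot(*c[:2]),c[2]); u=c[:2]/np.hypot(*c[:2])*a*p["fx"]+[p["cx"],p["cy"]]; print(q,u.round(1))
# two-camera check
import itertools
for cam in("scene","side"):
    for r in env.spot_in(cam,"black_bolt_center")[:2]: print(cam,r)
E
python3 - <<'E'
from h import *
shot("scene","s2",(180,140,320,245),5); shot("side","d2",(200,180,340,285),5)
E
```

```text
[ 0.41920799 -0.0488051   0.012     ] [0.45997739 0.02035879 0.01      ] 0.0803105721074609 [ 0.43959269 -0.01422316  0.011     ] [-0.03 -0.04 -0.  ]
(0, 0, 0.008) [282.8 240.1]
(0, 0, 0) [282.9 245.2]
(0, 0, -0.011) [283.  252.8]
(0, 0, 0.1445) [282.3 190.6]
(0.011, 0, 0.008) [282.9 222.5]
scene {'bbox': [262.2, 198.0, 281.8, 228.1], 'p': 0.74}
```

View pics/s2.png

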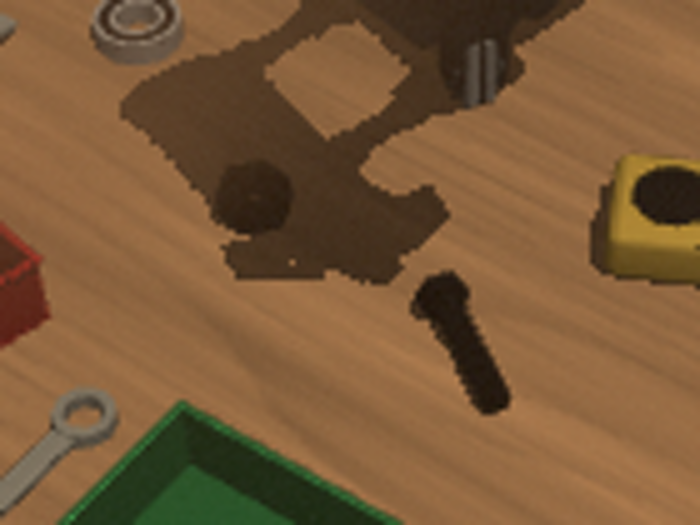

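The scene crop shows the bolt unmoved at (272,208) full-frame and the closed fingertips at about (276,160). I'll check where the tips really are against the reported TCP.

```bash
python3 - <<'E'
from h import *
T=tool()
for cam in("scene","side"):
    p=env.camera_params(cam);K=np.array([[p["fx"],0,p["cx"]],[0,p["fy"],p["cy"]],[0,0,1]])
    X=np.array([(T@[0,0,.008,1])[:3],(T@[0,0,0,1])[:3],(T@[0,0,-.03,1])[:3]])
    print(cam,cv2.projectPoints(X,p["rvec"],p["tvec"],K,None)[0].reshape(-1,2).round(1).tolist())
E
```

```text
scene [[274.0, 170.8], [274.0, 168.3], [274.1, 158.5]]
side [[267.5, 201.0], [267.5, 198.9], [267.1, 190.8]]
```

View pics/d2.png

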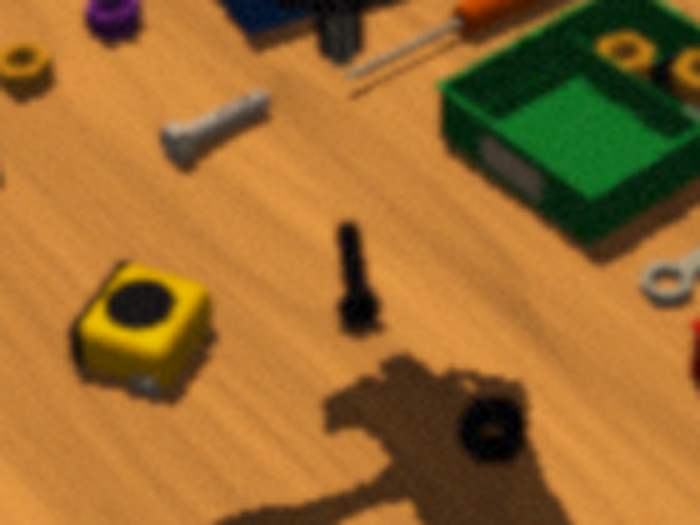

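```bash
python3 - <<'E'
from h import *
o=env.get_obs();T=tool(o);print(env.tip_reach,o["position"],o["clock"],o["qpos"],o["gripper_width"])
A=[];b=[]
for cam,uv in (("scene",(276,160.5)),("side",(268,192.4))):
    c,v=ray(cam,uv);v/=np.linalg.norm(v);N=np.eye(3)-np.outer(v,v);A.append(N);b.append(N@c)
X=np.linalg.lstsq(np.vstack(A),np.hstack(b),rcond=None)[0];print(X,(np.linalg.inv(T)@[*X,1]).round(4))
E
```

```text
0.008 [ 0.43969721 -0.01344408  0.15034964] 3.7 [-3.06614970e-01 -1.55464919e-01  2.01534817e+00 -5.70289994e-06
  1.28458564e+00  2.37911629e-01] -5.430855598286771e-05
[ 0.43996506 -0.0118023   0.17429051] [ 1.50e-03 -7.00e-04 -2.39e-02  1.00e+00]
```

The cameras agree that the closed fingertips sit about 24 mm behind the reported TCP, not 8 mm ahead. That is 32 mm short, which explains why the fingers closed above the bolt. I'll go that much deeper, with a margin.

```bash
python3 -m creep '[[-0.4,0,0,1,0],[-0.4,0,0,2,0],[-0.4,0,0,2.7,0],[-0.4,0,0,3.1,0],[-0.4,0,0,3.3,0],[-0.4,0,0,3.4,0],[-0.4,0,0,3.4,0]]' 60; python3 -m creep '[[1,0,0,0,0],[1,0,0,0,0],[1,0,0,0,0],[1,0,0,0,0],[1,0,0,0,0],[1,0,0,0,0]]'
```

```text
clock: 4.58
position: [0.441, -0.0139, -0.0181]
orientation: [0.0, 0.871, 0.491, 0.0]
wrist_force: [0.4, 0.1, 0.3]
gripper_width: 0.0601
gripper_force: 0.0
clock: 5.32
position: [0.4413, -0.0139, -0.0174]
orientation: [0.0, 0.871, 0.491, 0.0]
wrist_force: [-2.0, 0.3, 6.1]
gripper_width: 0.0115
gripper_force: 58.3
```

```bash
python3 -m creep '[[0,0,0,0,0],[0,0,0,0,0],[0,0,0,0.06,0],[0,0,0,0.12,0],[0,0,0,0.16,0],[0,0,0,0.16,0]]' 60; python3 -m creep '[[1,0,0,0,0],[1,0,0,0,0],[1,0,0,0,0],[1,0,0,0,0],[1,0,0,0,0],[1,0,0,0,0]]'
```

```text
clock: 6.08
position: [0.4405, -0.0137, -0.0266]
orientation: [-0.0, 0.871, 0.491, -0.0]
wrist_force: [-1.1, 0.6, 0.4]
gripper_width: 0.0425
gripper_force: 0.0
clock: 6.82
position: [0.4411, -0.0139, -0.0261]
orientation: [0.0, 0.871, 0.491, 0.0]
wrist_force: [-0.3, -0.5, 4.3]
gripper_width: 0.0133
gripper_force: 58.6
```

```bash
python3 -m creep '[[0.1,0,0,0,0],[0.1,0,0,0,0],[0.1,0,0,0.05,0],[0.1,0,0,0.1,0],[0.1,0,0,0.1,0]]' 60; python3 -m creep '[[1,0,0,0,0],[1,0,0,0,0],[1,0,0,0,0],[1,0,0,0,0],[1,0,0,0,0],[1,0,0,0,0]]'
```

```text
clock: 7.45
position: [0.4407, -0.0137, -0.0309]
orientation: [-0.0, 0.871, 0.491, -0.0]
wrist_force: [-3.3, 0.2, 9.4]
gripper_width: 0.0382
gripper_force: 4.2
clock: 8.2
position: [0.4432, -0.0144, -0.0292]
orientation: [0.001, 0.871, 0.491, 0.001]
wrist_force: [-2.7, 1.2, 17.9]
gripper_width: 0.0138
gripper_force: 62.4
```

```bash
python3 -m creep '[[1,0,0,-0.5,0],[1,0,0,-1.5,0],[1,0,0,-2.6,0],[1,0,0,-2.6,0]]'; python3 -m creep '[[1,-0.5,1,0,1.2],[1,-1,2.1,0,2.4],[1,-1.5,3.2,0,3.6],[1,-2,4.3,0,4.8],[1,-2.38,5.18,0,6],[1,-2.38,5.18,0,7.35],[1,-2.38,5.18,0,7.35],[1,-2.38,5.18,0,7.35],[1,-2.38,5.18,0,7.35]]'; python3 - <<'E'
from h import *
print(shot("wrist","w3").round(4))
E
```

```text
clock: 8.7
position: [0.4444, -0.0149, 0.1029]
orientation: [0.004, 0.871, 0.491, 0.003]
wrist_force: [-0.5, -0.4, -1.1]
gripper_width: 0.0137
gripper_force: 58.9
clock: 9.82
position: [0.6004, -0.249, 0.0984]
orientation: [-0.0, 1.0, 0.001, -0.0]
wrist_force: [-0.5, 0.8, -1.4]
gripper_width: 0.0139
gripper_force: 59.0
[[ 1.000e+00  2.300e-03 -5.000e-04  6.004e-01]
 [ 2.300e-03 -1.000e+00  3.000e-04 -2.490e-01]
 [-5.000e-04 -3.000e-04 -1.000e+00  9.840e-02]
 [ 0.000e+00  0.000e+00  0.000e+00  1.000e+00]]
```

View pics/w3.png

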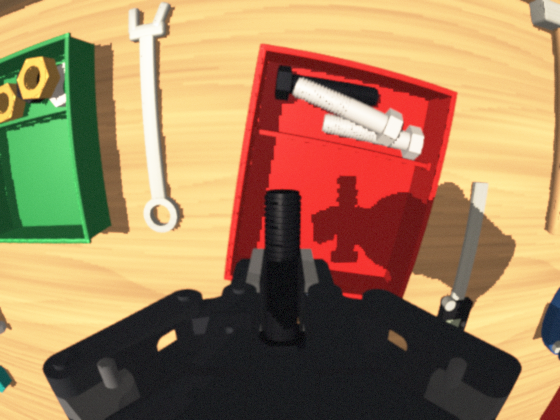

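The bolt is held well, tip forward. The red tray's rim corners are at about (263,46), (455,94) and (228,278), with stock at the rear.

```bash
cat >> h.py <<'E'
def bay(rl,rr,fl,T,cam="wrist"):
    a,b,c=[at(cam,q,.045,T)[:2] for q in (rl,rr,fl)]
    print("corners",a.round(4),b.round(4),c.round(4),"w",np.linalg.norm(a-b).round(3),"l",np.linalg.norm(a-c).round(3))
    ax=(a-c)/np.linalg.norm(a-c); ay=(a-b)/np.linalg.norm(a-b)
    th=(np.arctan2(ax[1],ax[0])+np.arctan2(-ay[0],ay[1]))/2; ux=np.array([np.cos(th),np.sin(th)]); uy=np.array([-ux[1],ux[0]])
    # average centre of tray, then bay
    ctr=((b+c)/2+ (a-ux*.0875-uy*.073))/2
    B=ctr-ux*(.0875-3e-3-.055); print("bay",B.round(4),"th deg",np.degrees(th).round(1)); return B,ux,uy
E
python3 - <<'E'
from h import *
T=tool(); B,ux,uy=bay((263,46),(455,94),(228,278),T)
for y in(.028,-.028): print(y,B+uy*y,rel(*(B+uy*y),T))
E
```

```text
corners [ 0.7215 -0.235 ] [ 0.696  -0.3781] [ 0.5495 -0.2061] w 0.145 l 0.174
bay [ 0.5937 -0.287 ] th deg -9.8
0.028 [ 0.59849418 -0.25940816] [-0.04  0.2  -0.  ]
-0.028 [ 0.58893154 -0.31458566] [-0.23  1.31 -0.  ]
```

```bash
python3 -m creep '[[1,-0.04,0.2,0,1.22],[1,-0.04,0.2,0.5,1.22],[1,-0.04,0.2,1.2,1.22],[1,-0.04,0.2,1.8,1.22],[1,-0.04,0.2,2.1,1.22],[1,-0.04,0.2,2.3,1.22],[1,-0.04,0.2,2.4,1.22],[1,-0.04,0.2,2.4,1.22]]'
```

```text
clock: 10.88
position: [0.5991, -0.26, -0.0207]
orientation: [0.0, 0.996, -0.085, 0.0]
wrist_force: [0.9, -0.5, -1.3]
gripper_width: 0.0135
gripper_force: 59.0
```

```bash
python3 -m creep '[[1,0,0,0.04,0],[1,0,0,0.07,0],[1,0,0,0.1,0],[1,0,0,0.1,0]]'
```

```text
clock: 11.38
position: [0.5989, -0.2598, -0.026]
orientation: [0.0, 0.996, -0.085, 0.0]
wrist_force: [-0.7, 0.7, -0.2]
gripper_width: 0.0138
gripper_force: 59.9
```

```bash
python3 -m creep '[[0.6,0,0,0,0],[0.2,0,0,0,0],[0.1,0,0,0,0],[0.1,0,0,-0.3,0],[0.1,0,0,-1.2,0],[0.1,0,0,-2.6,0],[0,0,0,-2.6,0],[0,0,0,-2.6,0]]'; python3 - <<'E'
from h import *
shot("wrist","w4")
E
python3 -m creep '[[-0.4,-0.6,-1.1,0,-1.22],[-0.4,-1.2,-2.2,0,-1.22],[-0.4,-1.8,-3.3,0,-1.22],[-0.4,-2.4,-4.4,0,-1.22],[-0.4,-3,-5.5,0,-1.22],[-0.4,-3.6,-6.6,0,-1.22],[-0.4,-4.22,-7.73,0,-1.22],[-0.4,-4.22,-7.73,0,-1.22],[-0.4,-4.22,-7.73,0,-1.22],[-0.4,-4.22,-7.73,0,-1.22]]'; python3 - <<'E'
from h import *
print(shot("wrist","w5").round(4))
a=cv2.imread("pics/w4.png");b=cv2.imread("pics/w5.png");cv2.imwrite("pics/m5.png",cv2.resize(np.hstack([a[:,130:],b]),None,fx=.8,fy=.8))
E
```

```text
clock: 12.38
position: [0.5993, -0.2601, 0.1053]
orientation: [0.001, 0.996, -0.085, 0.001]
wrist_force: [0.2, -0.8, -0.6]
gripper_width: 0.0427
gripper_force: 0.0
clock: 13.68
position: [0.4564, 0.1557, 0.1031]
orientation: [0.0, 1.0, -0.001, -0.001]
wrist_force: [-0.3, 1.1, 0.0]
gripper_width: 0.0602
gripper_force: 0.0
[[ 1.000e+00 -1.900e-03 -1.000e-03  4.564e-01]
 [-1.900e-03 -1.000e+00 -4.000e-04  1.557e-01]
 [-1.000e-03  4.000e-04 -1.000e+00  1.031e-01]
 [ 0.000e+00  0.000e+00  0.000e+00  1.000e+00]]
```

View pics/m5.png

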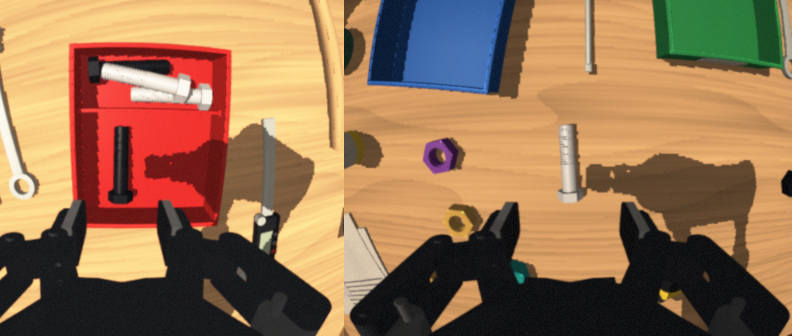

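The black bolt lies flat in the left half of the red bay. The bright bolt is under the fingers, with its tip at (280,156) and head end at (285,250) in full-frame pixels.

```bash
python3 - <<'E'
from h import *
T=tool()
h=at("wrist",(285,250),.012,T);t=at("wrist",(280,156),.01,T);m=(h+t)/2
d=T[:3,:3].T@(t-h);print(h,t,np.linalg.norm(h-t),m,rel(*m[:2],T),np.degrees(np.arctan2(d[1],d[0])))
print("brass",at("wrist",(145,275),.0095,T),"purple",at("wrist",(120,193),.0095,T))
for c in [(380,0)]: pass
print("blue",[at("wrist",c,.045,T).round(4) for c in [(32,101),(185,116)]])
E
```

```text
[0.41411024 0.15379695 0.012     ] [0.49580556 0.15796555 0.01      ] 0.0818260438674812 [0.4549579  0.15588125 0.011     ] [-0.03 -0.01  0.  ] -3.0500814577409945
brass [0.38412408 0.29005345 0.0095    ] purple [0.46614706 0.30420029 0.0095    ]
blue [array([0.5582, 0.3728, 0.045 ]), array([0.5301, 0.2261, 0.045 ])]
```

```bash
python3 -m creep '[[-0.4,-0.03,0,1,-0.38],[-0.4,-0.03,0,1.8,-0.38],[-0.4,-0.03,0,2.3,-0.38],[-0.4,-0.03,0,2.5,-0.38],[-0.4,-0.03,0,2.6,-0.38],[-0.4,-0.03,0,2.6,-0.38]]'; python3 -m creep '[[1,0,0,0,0],[1,0,0,0,0],[1,0,0,0,0],[1,0,0,0,0],[1,0,0,0,0],[1,0,0,0,0],[1,0,0,-0.5,0],[1,0,0,-1.5,0],[1,0,0,-2.6,0],[1,0,0,-2.6,0]]'
```

```text
clock: 14.48
position: [0.4556, 0.1568, -0.0257]
orientation: [-0.0, 1.0, 0.026, 0.001]
wrist_force: [0.2, -0.3, -0.4]
gripper_width: 0.0597
gripper_force: 0.0
clock: 15.72
position: [0.4585, 0.1573, 0.1082]
orientation: [-0.0, 1.0, 0.027, 0.005]
wrist_force: [0.7, -0.9, -1.8]
gripper_width: 0.0135
gripper_force: 58.9
```

```bash
python3 -m creep '[[1,0.27,1.2,0,0.5],[1,0.54,2.4,0,1],[1,0.8,3.6,0,1.6],[1,1.1,4.8,0,1.6],[1,1.35,6,0,1.6],[1,1.6,7.2,0,1.6],[1,1.9,8.4,0,1.6],[1,2.17,9.55,0,1.6],[1,2.17,9.55,0,1.6],[1,2.17,9.55,0,1.6]]'; python3 -m creep '[[1,0,0,0,0],[1,0,0,0,0]]';  python3 - <<'E'
from h import *
print(shot("wrist","w6").round(4))
E
```

```text
clock: 16.98
position: [0.5872, -0.313, 0.1012]
orientation: [-0.001, 0.996, -0.085, -0.002]
wrist_force: [-0.3, 0.5, -2.0]
gripper_width: 0.0137
gripper_force: 59.2
clock: 17.23
position: [0.5884, -0.3129, 0.1036]
orientation: [-0.0, 0.996, -0.084, -0.0]
wrist_force: [-0.4, -0.3, -2.4]
gripper_width: 0.0137
gripper_force: 59.2
[[ 9.858e-01 -1.682e-01 -3.000e-04  5.884e-01]
 [-1.682e-01 -9.858e-01  3.000e-04 -3.129e-01]
 [-3.000e-04 -2.000e-04 -1.000e+00  1.036e-01]
 [ 0.000e+00  0.000e+00  0.000e+00  1.000e+00]]
```

View pics/w6.png

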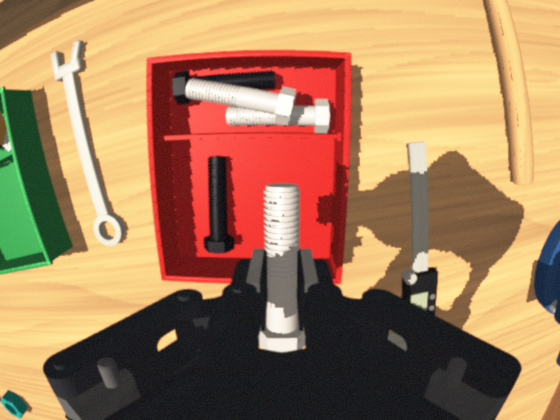

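The bright bolt is held parallel to the placed black bolt (218,205), over the right half of the bay, so I'm lowering it.

```bash
python3 -m creep '[[1,0,0,0.7,0],[1,0,0,1.4,0],[1,0,0,2,0],[1,0,0,2.3,0],[1,0,0,2.42,0],[1,0,0,2.48,0],[1,0,0,2.5,0],[1,0,0,2.52,0],[1,0,0,2.52,0],[1,0,0,2.52,0]]'
```

```text
clock: 18.52
position: [0.5885, -0.3142, -0.0221]
orientation: [0.0, 0.996, -0.085, 0.0]
wrist_force: [0.5, 0.6, -1.5]
gripper_width: 0.0137
gripper_force: 59.2
```

```bash
python3 -m creep '[[1,0,0,0.02,0],[0.6,0,0,0.02,0],[0.2,0,0,0.02,0],[0.1,0,0,0.02,0],[0.1,0,0,-0.3,0],[0.1,0,0,-1.2,0],[0.1,0,0,-2.5,0],[0,0,0,-2.5,0],[0,0,0,-2.5,0]]'; python3 -m creep '[[-0.65,-1.2,0.25,0,0],[-0.65,-2.4,0.5,0,0],[-0.65,-3.6,0.75,0,0],[-0.65,-4.54,0.95,0,0],[-0.65,-4.54,0.95,0,0],[-0.65,-4.54,0.95,0,0],[-0.65,-4.54,0.95,0,0],[-0.65,-4.54,0.95,0,0]]'; python3 - <<'E'
from h import *
print(shot("wrist","w7").round(4))
E
```

```text
clock: 19.65
position: [0.5889, -0.3144, 0.1041]
orientation: [0.001, 0.996, -0.085, 0.001]
wrist_force: [0.1, -0.6, -1.0]
gripper_width: 0.0425
gripper_force: 0.0
clock: 20.65
position: [0.3574, -0.3223, 0.1026]
orientation: [-0.0, 0.996, -0.084, -0.0]
wrist_force: [-0.5, 0.1, -0.3]
gripper_width: 0.0705
gripper_force: 0.0
[[ 9.857e-01 -1.683e-01 -1.000e-04  3.574e-01]
 [-1.683e-01 -9.857e-01  2.000e-04 -3.223e-01]
 [-1.000e-04 -2.000e-04 -1.000e+00  1.026e-01]
 [ 0.000e+00  0.000e+00  0.000e+00  1.000e+00]]
```

View pics/w7.png

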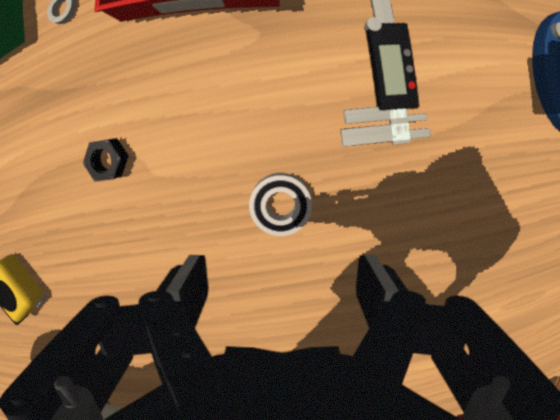

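The bearing is at (281,205) between the fingers, and the caliper jaws at (340-430,115-140) are clear. The black nut is at (106,160).

```bash
python3 - <<'E'
from h import *
T=tool()
b=at("wrist",(281,204.5),.015,T);print(b,rel(*b[:2],T),[np.linalg.norm(at("wrist",p,.015,T)-at("wrist",q,.015,T)) for p,q in (((249,204),(312,204)),((281,173),(281,236)))])
n=at("wrist",(105.5,160),.015,T);print("nut",n)
print("calip",at("wrist",(342,135),.01,T))
E
```

```text
[ 0.35712716 -0.32070781  0.015     ] [-0.01 -0.03  0.  ] [np.float64(0.05215457723451833), np.float64(0.05399677746721911)]
nut [ 0.42393989 -0.17416432  0.015     ]
calip [ 0.40544632 -0.37944885  0.01      ]
```

```bash
python3 -m creep '[[-0.65,-0.01,-0.03,1,0],[-0.65,-0.01,-0.03,1.8,0],[-0.65,-0.01,-0.03,2.3,0],[-0.65,-0.01,-0.03,2.55,0],[-0.65,-0.01,-0.03,2.68,0],[-0.65,-0.01,-0.03,2.68,0]]'; python3 -m creep '[[1,0,0,0,0],[1,0,0,0,0],[1,0,0,0,0],[1,0,0,0,0]]'
```

```text
clock: 21.45
position: [0.3568, -0.3213, -0.0309]
orientation: [0.0, 0.996, -0.085, 0.0]
wrist_force: [-0.3, 0.2, 0.4]
gripper_width: 0.0706
gripper_force: 0.0
clock: 21.95
position: [0.3572, -0.322, -0.0298]
orientation: [0.001, 0.996, -0.085, 0.001]
wrist_force: [-0.9, 0.7, 5.4]
gripper_width: 0.05
gripper_force: 61.7
```

```bash
python3 -m creep '[[1,0,0,-0.5,0],[1,0,0,-1.5,0],[1,0,0,-2.7,0],[1,0.3,-1.1,-2.7,0],[1,0.5,-2.2,-2.7,0],[1,0.75,-3.3,-2.7,0],[1,1,-4.4,-2.7,0],[1,1.2,-5.5,-2.7,0.14],[1,1.4,-6.4,-2.7,0.14],[1,1.4,-6.4,-2.7,0.14]]'; python3 -m creep '[[1,0.25,-1.1,0,0],[1,0.5,-2.2,0,0],[1,0.75,-3.3,0,0],[1,1,-4.4,0,0],[1,1.2,-5.5,0,0],[1,1.36,-6.44,0,0],[1,1.36,-6.44,0,0],[1,1.36,-6.44,0,0],[1,1.36,-6.44,0,0]]'; python3 - <<'E'
from h import *
print(shot("wrist","w8").round(4))
E
```

```text
clock: 23.2
position: [0.4802, -0.0148, 0.1041]
orientation: [-0.0, 0.996, -0.092, 0.0]
wrist_force: [-0.3, -0.6, -0.5]
gripper_width: 0.0495
gripper_force: 62.9
clock: 24.32
position: [0.6072, 0.2844, 0.1038]
orientation: [0.0, 0.995, -0.096, -0.0]
wrist_force: [-0.4, -0.2, -1.3]
gripper_width: 0.0498
gripper_force: 63.1
[[ 9.817e-01 -1.904e-01 -3.000e-04  6.072e-01]
 [-1.904e-01 -9.817e-01 -4.000e-04  2.844e-01]
 [-2.000e-04  5.000e-04 -1.000e+00  1.038e-01]
 [ 0.000e+00  0.000e+00  0.000e+00  1.000e+00]]
```

View pics/w8.png

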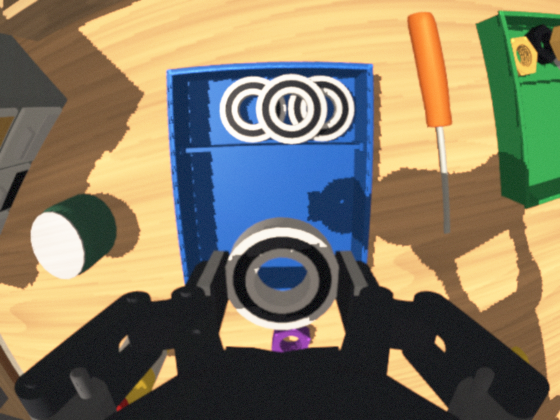

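The bearing is held level over the blue tray, whose rear rim corners are at (167,70) and (373,66).

```bash
python3 - <<'E'
from h import *
T=tool();a,b=[at("wrist",q,.045,T)[:2] for q in((167,70),(373,66))];v=(a-b);w=np.linalg.norm(v);uy=v/w;ux=np.array([uy[1],-uy[0]])
B=(a+b)/2-ux*.117;print(w,np.degrees(np.arctan2(ux[1],ux[0])),B,rel(*B,T))
E
```

```text
0.14865172881374494 -10.380601364408438 [0.6013372  0.29470233] [-0.16 -0.18 -0.  ]
```

```bash
python3 -m creep '[[1,-0.12,-0.17,0.5,0],[1,-0.12,-0.17,1.2,0],[1,-0.12,-0.17,1.9,0],[1,-0.12,-0.17,2.3,0],[1,-0.12,-0.17,2.48,0],[1,-0.12,-0.17,2.54,0],[1,-0.12,-0.17,2.58,0],[1,-0.12,-0.17,2.6,0],[1,-0.12,-0.17,2.6,0]]'
```

```text
clock: 25.5
position: [0.6033, 0.2956, -0.0258]
orientation: [-0.0, 0.995, -0.095, 0.0]
wrist_force: [-0.3, 0.2, -1.3]
gripper_width: 0.0495
gripper_force: 63.2
```

```bash
python3 -m creep '[[1,0,0,0.03,0],[1,0,0,0.03,0],[0,0,0,0.03,0],[-0.5,0,0,0.03,0],[-0.55,0,0,0.03,0],[-0.55,0,0,-0.3,0],[-0.55,0,0,-1.2,0],[-0.55,0,0,-2.6,0],[-0.55,0,0,-2.6,0]]'; python3 -m creep '[[-0.55,-1.2,0.25,0,0],[-0.55,-2.4,0.5,0,0],[-0.55,-3.5,0.75,0,0],[-0.55,-4.28,0.94,0,0],[-0.55,-4.28,0.94,0,0],[-0.55,-4.28,0.94,0,0],[-0.55,-4.28,0.94,0,0]]'; python3 - <<'E'
from h import *
print(shot("wrist","w9").round(4))
E
```

```text
clock: 26.62
position: [0.6075, 0.2968, 0.1121]
orientation: [-0.002, 0.995, -0.095, 0.006]
wrist_force: [0.6, 0.6, -0.0]
gripper_width: 0.0664
gripper_force: 0.0
clock: 27.5
position: [0.3853, 0.2898, 0.1041]
orientation: [-0.0, 0.995, -0.095, 0.001]
wrist_force: [0.1, 0.8, 0.8]
gripper_width: 0.0662
gripper_force: 0.0
[[ 9.819e-01 -1.895e-01  1.100e-03  3.853e-01]
 [-1.895e-01 -9.819e-01  4.000e-04  2.898e-01]
 [ 1.000e-03 -6.000e-04 -1.000e+00  1.041e-01]
 [ 0.000e+00  0.000e+00  0.000e+00  1.000e+00]]
```

View pics/w9.png

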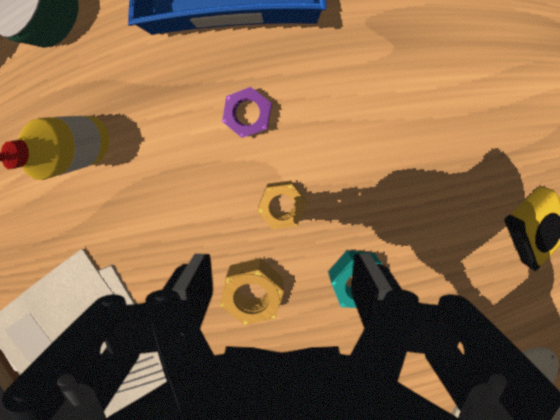

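The small brass nut is at (281,205) between the fingers. The large one (252,293), the teal one (356,280) and the purple one (247,112) are all distinct from it. I'll fit the hexagon numerically.

```bash
cat >> h.py <<'E'
def hexfit(img,box,maskfn,T,z=.019):
    im=cv2.imread(img); a,b,c,d=box; m=np.zeros(im.shape[:2],np.uint8); m[b:d,a:c]=maskfn(im)[b:d,a:c]
    cs=max(cv2.findContours(m,cv2.RETR_EXTERNAL,cv2.CHAIN_APPROX_NONE)[0],key=cv2.contourArea)
    P=np.array([(np.linalg.inv(T)@[*at("wrist",q,z,T),1])[:2] for q in cs[:,0].astype(float)])
    best=[]
    for t in np.arange(-30,30,1.):
        n=[np.array([np.cos(r),np.sin(r)]) for r in np.radians([t,t+60,t+120])]
        w=[np.ptp(P@k) for k in n]; mid=[(np.max(P@k)+np.min(P@k))/2 for k in n]
        best.append((sum(w),t,np.round(w,4),np.linalg.lstsq(np.array(n),np.array(mid),rcond=None)[0]))
    best.sort(key=lambda x:x[0]); r=best[0]
    print("normals at",r[1],"+60k deg in tool; widths",r[2],"centre(units)",(r[3]/.05).round(3),"bbox",cv2.boundingRect(cs),"world",(T@[*r[3],0,1])[:2]); return m
E
python3 - <<'E'
from h import *
T=tool()
def gold(im):
    h=cv2.cvtColor(im,cv2.COLOR_BGR2HSV); return ((h[...,1]>165)&(h[...,0]>15)&(h[...,0]<32)).astype(np.uint8)*255
im=cv2.imread("pics/w9.png");h=cv2.cvtColor(im,cv2.COLOR_BGR2HSV)
for p in [(264,205),(281,188),(294,188),(299,205),(285,224),(320,150),(330,205),(307,230),(307,208)]: print(p,h[p[1],p[0]])
m=hexfit("pics/w9.png",(250,172,316,238),gold,T)
for r in m[178:234:2,254:312]: print("".join("#" if v else "." for v in r))
E
```

```text
(264, 205) [ 18 167 222]
(281, 188) [ 18 166 220]
(294, 188) [ 18 170 193]
(299, 205) [ 17 161  98]
(285, 224) [ 18 166 211]
(320, 150) [ 15 134 222]
(330, 205) [ 14 134  95]
(307, 230) [ 15 136 220]
(307, 208) [ 15 128  96]
normals at -7.0 +60k deg in tool; widths [0.0373 0.0361 0.0341] centre(units) [-0.006 -0.018] bbox (259, 183, 46, 46) world [0.38501356 0.29065158]
..........................................................
..........................................................
...............................#..........................
......................#..#...#.#.###......................
...............#####.#########.###....####................
.............#..########...########..##.##................
............##.#..#.#.##############.#######..............
...........###.################.#.##.########.............
..........###############........##############...........
.........###.###.##...................##########..........
.........##..###.#.....................##.#..#...#........
.........#..##.##.............................##..........
.......######..#...
[... 224 characters left out ...]
..########.#...................##..###..#..........
........###########...................###.#.###...........
........########.#...##........#.#########.###.#..........
.........##########.#####....##########...####............
...........#######.####..#######..#.#####.................
.............#########.###.#############.#................
...............##########.#.###############...............
................#####################.##..................
.................#####.#######.##.........................
...................#......................................
..........................................................
..........................................................
```

```bash
python3 - <<'E'
from h import *
T=tool()
def gold(im):
    h=cv2.cvtColor(cv2.GaussianBlur(im,(3,3),0),cv2.COLOR_BGR2HSV); m=((h[...,1]>152)&(h[...,0]>15)&(h[...,0]<32)).astype(np.uint8)*255
    return cv2.morphologyEx(m,cv2.MORPH_CLOSE,np.ones((3,3)))
for z in(.019,.015): m=hexfit("pics/w9.png",(250,172,316,238),gold,T,z)
for r in m[178:234:2,254:312]: print("".join("#" if v else "." for v in r))
E
```

```text
normals at -8.0 +60k deg in tool; widths [0.0385 0.0371 0.036 ] centre(units) [-0.012 -0.019] bbox (257, 182, 50, 47) world [0.38473306 0.29073521]
normals at -8.0 +60k deg in tool; widths [0.0391 0.0377 0.0366] centre(units) [-0.033 -0.018] bbox (257, 182, 50, 47) world [0.3836844  0.29093339]
..........................................................
..........................................................
..............................########....................
...............#########################..................
.............#############################................
............###############################...............
...........##################################.............
..........####################################............
.........#######################################..........
.........##############............##############.........
........###########...................#############.......
.......###########.....................############.......
......###########.......................#############.....
.....############.......................############......
.....############......................#############......
....##############....................#############.......
...################..................#############........
.....################..............##############.........
......##########################################..........
........########################################..........
..........####################################............
...........##################################.............
.............###############################..............
...............#############################..............
................##########################................
..................##########..............................
..........................................................
..........................................................
```

```bash
python3 -m creep '[[-0.4,-0.02,-0.02,0.6,1.2],[-0.4,-0.02,-0.02,1.3,2.4],[-0.4,-0.02,-0.02,1.7,2.75],[-0.4,-0.02,-0.02,2.2,2.75],[-0.4,-0.02,-0.02,2.5,2.75],[-0.4,-0.02,-0.02,2.66,2.75],[-0.4,-0.02,-0.02,2.66,2.75]]'; python3 -m creep '[[1,0,0,0,0],[1,0,0,0,0],[1,0,0,0,0],[1,0,0,0,0],[1,0,0,0,0],[1,0,0,-0.5,0],[1,0,0,-1.5,0],[1,0,0,-2.6,0],[1,0,0,-2.6,0]]'
```

```text
clock: 28.42
position: [0.3832, 0.2908, -0.0294]
orientation: [0.0, 0.959, -0.283, -0.0]
wrist_force: [0.1, 0.2, -0.4]
gripper_width: 0.0596
gripper_force: 0.0
clock: 29.55
position: [0.3866, 0.2924, 0.1054]
orientation: [-0.003, 0.959, -0.283, 0.004]
wrist_force: [0.8, 0.1, -2.0]
gripper_width: 0.0343
gripper_force: 60.3
```

```bash
python3 -m creep '[[1,0.9,0.2,0,-1.2],[1,1.8,0.4,0,-2.4],[1,2.7,0.7,0,-3.6],[1,3.6,0.9,0,-4.8],[1,4.5,1.1,0,-6],[1,5.4,1.3,0,-7.2],[1,6.3,1.55,0,-8.4],[1,6.97,1.73,0,-9.6],[1,6.97,1.73,0,-10],[1,6.97,1.73,0,-10]]'; python3 -m creep '[[1,0,0,0,-1.2],[1,0,0,0,-2.4],[1,0,0,0,-3.6],[1,0,0,0,-4.8],[1,0,0,0,-5.7],[1,0,0,0,-5.7],[1,0,0,0,-5.7],[1,0,0,0,-5.7]]'; python3 - <<'E'
from h import *
T=shot("wrist","w10");print(T.round(4),np.degrees(np.arctan2(T[1,0],T[0,0])),rel(.629,.029,T))
im=cv2.imread("pics/w10.png");h=cv2.cvtColor(im,cv2.COLOR_BGR2HSV);m=((h[...,0]>45)&(h[...,0]<80)&(h[...,1]>120)).astype(np.uint8)
n,l,s,c=cv2.connectedComponentsWithStats(m);print(s[s[:,4]>500])
k=1+np.argmax(s[1:,4]);cs=max(cv2.findContours((l==k).astype(np.uint8),0,2)[0],key=cv2.contourArea);print(cv2.approxPolyDP(cv2.convexHull(cs),6,True)[:,0].tolist())
E
```

```text
clock: 30.8
position: [0.6275, 0.0289, 0.0984]
orientation: [-0.001, 0.917, 0.399, -0.002]
wrist_force: [-0.4, -0.1, -1.5]
gripper_width: 0.0343
gripper_force: 60.3
clock: 31.8
position: [0.6286, 0.0292, 0.1005]
orientation: [-0.0, 0.691, 0.723, -0.0]
wrist_force: [-0.2, 0.9, -0.3]
gripper_width: 0.0345
gripper_force: 60.3
[[-4.620e-02  9.989e-01 -3.000e-04  6.286e-01]
 [ 9.989e-01  4.620e-02  1.000e-04  2.920e-02]
 [ 1.000e-04 -3.000e-04 -1.000e+00  1.005e-01]
 [ 0.000e+00  0.000e+00  0.000e+00  1.000e+00]] 92.64872732016785 [-0.    0.01 -0.  ]
[[     0      0    560    420 214146]
 [   201    161    237    132  17690]
 [   263    262     39     22    641]
 [   233    304     99     34   2205]]
[[202, 166], [307, 161], [436, 169], [419, 292], [209, 269]]
```

```bash
python3 - <<'E'
from h import *
T=tool()
a,b=[at("wrist",q,.045,T)[:2] for q in((202,164),(436,167))];print(a,b,np.linalg.norm(a-b)); ux=(b-a)/np.linalg.norm(b-a);uy=np.array([-ux[1],ux[0]])
print(np.degrees(np.arctan2(ux[1],ux[0])),"bay",(a+b)/2-ux*.0295-uy*.073)
E
```

```text
[0.56964455 0.0660155 ] [0.74420452 0.07398325] 0.17474171653344417
2.6134386752636662 bay [ 0.63078382 -0.00426982]
```

```bash
python3 -m creep '[[1,0,0,0.7,0],[1,0,0,1.4,0],[1,0,0,2,0],[1,0,0,2.3,0],[1,0,0,2.42,0],[1,0,0,2.48,0],[1,0,0,2.52,0],[1,0,0,2.54,0],[1,0,0,2.54,0],[1,0,0,2.54,0]]'
```

```text
clock: 33.1
position: [0.6296, 0.0289, -0.0251]
orientation: [0.001, 0.69, 0.724, 0.0]
wrist_force: [-1.7, 0.1, 5.5]
gripper_width: 0.0343
gripper_force: 61.1
```

```bash
python3 -m creep '[[0.1,0,0,0,0],[-0.2,0,0,0,0],[-0.2,0,0,0,0],[-0.2,0,0,-0.3,0],[-0.2,0,0,-1.2,0],[-0.2,0,0,-2.55,0],[-0.2,0,0,-2.55,0]]'; python3 -m creep '[[-0.4,-0.8,-0.9,0,0],[-0.4,-1.6,-1.8,0,0],[-0.4,-2.4,-2.7,0,0],[-0.4,-3.2,-3.6,0,0],[-0.4,-3.87,-4.29,0,0],[-0.4,-3.87,-4.29,0,0],[-0.4,-3.87,-4.29,0,0],[-0.4,-3.87,-4.29,0,0]]'; python3 - <<'E'
from h import *
T=shot("wrist","w11");print(T.round(4).tolist())
def blk(im):
    v=cv2.GaussianBlur(im,(3,3),0).max(2); return cv2.morphologyEx((v<70).astype(np.uint8)*255,cv2.MORPH_CLOSE,np.ones((3,3)))
im=cv2.imread("pics/w11.png");print(im[150:250:6,230:336:6].max(2))
m=hexfit("pics/w11.png",(236,165,330,245),blk,T)
for r in m[165:245:2,236:330]: print("".join("#" if v else "." for v in r))
E
```

```text
clock: 33.98
position: [0.6337, 0.0284, 0.1091]
orientation: [0.005, 0.69, 0.724, 0.004]
wrist_force: [0.6, -0.1, -0.1]
gripper_width: 0.0515
gripper_force: 0.0
clock: 34.98
position: [0.4243, -0.1737, 0.1012]
orientation: [-0.0, 0.69, 0.724, 0.0]
wrist_force: [0.1, 0.2, -0.9]
gripper_width: 0.0597
gripper_force: 0.0
[[-0.049, 0.9988, 0.0001, 0.4243], [0.9988, 0.049, 0.0002, -0.1737], [0.0002, 0.0001, -1.0, 0.1012], [0.0, 0.0, 0.0, 1.0]]
[[214 228 222 222 217 218 214 215 213 206 201 219 221 225 218 223 228 225]
 [212 226 222 223 216 219 216 214 212 205 199 217 223 224 219 225 230 225]
 [214 225 222 221 218 220 216 214 212 203 199 220 224 225 218 223 229 224]
 [213 225 221 221 217 217 214 217 212 208 204 218 223 223 220 224 232 223]
 [213 225 221 220 216 216 216 214 210 204 206 221 222 223 219 221 231 223]
 [213 223 220 220 216 218 215 165  22  20  25 217 223 223 221 223 230 222]
 [217 223 218 216 218 217  13  23  26  23  26  21 203 219 219 223 230 222]
 [218 221 220 218 219 211  26  19  90  90  60  24  21 216 220 225 228 222]
 [216 222 219 217 218 149  24 178 208 207 148  24  21 212 
[... 3866 characters left out ...]
...................................
..............................................................................................
..............................................................................................
..............................................................................................
..............................................................................................
..............................................................................................
..............................................................................................
..............................................................................................
```

```bash
python3 -m creep '[[-0.4,0.09,0.02,0.8,1.12],[-0.4,0.09,0.02,1.6,1.12],[-0.4,0.09,0.02,2.2,1.12],[-0.4,0.09,0.02,2.5,1.12],[-0.4,0.09,0.02,2.6,1.12],[-0.4,0.09,0.02,2.6,1.12]]'; python3 -m creep '[[1,0,0,0,0],[1,0,0,0,0],[1,0,0,0,0],[1,0,0,0,0],[1,0,0,0,0],[1,0,0,-0.5,0],[1,0,0,-1.5,0],[1,0,0,-2.6,0],[1,0,0,-2.6,0]]'
```

```text
clock: 35.78
position: [0.4253, -0.1702, -0.0282]
orientation: [0.001, 0.744, 0.668, 0.0]
wrist_force: [-0.1, -0.0, 0.5]
gripper_width: 0.0599
gripper_force: 0.0
clock: 36.9
position: [0.4277, -0.1723, 0.1061]
orientation: [0.005, 0.745, 0.668, 0.001]
wrist_force: [0.1, -0.0, -1.5]
gripper_width: 0.0345
gripper_force: 60.3
```

```bash
python3 -m creep '[[1,0.75,0.95,0,-0.5],[1,1.5,1.9,0,-1.12],[1,2.25,2.85,0,-1.12],[1,3.02,3.84,0,-1.12],[1,3.02,3.84,0,-1.12],[1,3.02,3.84,0,-1.12],[1,3.02,3.84,0,-1.12]]'; python3 -m creep '[[1,0,0,0,0],[1,0,0,0,0]]'; python3 - <<'E'
from h import *
T=shot("wrist","w12"); print(rel(.6325,-.042,T))
E
```

```text
clock: 37.78
position: [0.6306, -0.0414, 0.1008]
orientation: [-0.0, 0.691, 0.723, -0.0]
wrist_force: [-0.1, -0.5, -1.5]
gripper_width: 0.0348
gripper_force: 60.5
clock: 38.02
position: [0.6315, -0.0412, 0.1016]
orientation: [0.0, 0.69, 0.723, 0.0]
wrist_force: [0.4, -0.9, -0.8]
gripper_width: 0.0343
gripper_force: 60.5
[-0.02  0.02  0.  ]
```

View pics/w12.png

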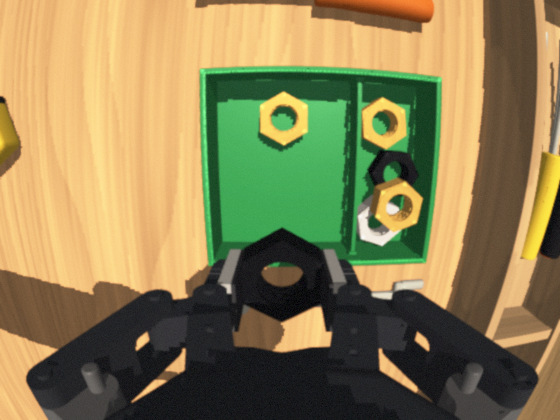

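The brass nut lies flat in the bay at (284,118). The black nut is held level over the near half, clear of it, so I'm lowering it.

```bash
python3 -m creep '[[1,0,0,0.7,0],[1,0,0,1.4,0],[1,0,0,2,0],[1,0,0,2.3,0],[1,0,0,2.42,0],[1,0,0,2.48,0],[1,0,0,2.51,0],[1,0,0,2.53,0],[1,0,0,2.53,0]]'; python3 -m creep '[[1,0,0,0.01,0],[0.1,0,0,0.01,0],[-0.2,0,0,0.01,0],[-0.2,0,0,0.01,0],[-0.2,0,0,-0.3,0],[-0.2,0,0,-1.2,0],[-0.2,0,0,-2.7,0],[-0.2,0,0,-3.2,0],[-0.2,0,0,-3.2,0],[-0.2,0,0,-3.2,0]]'; python3 - <<'E'
from h import *
T=shot("wrist","w13")
def blk(im):
    v=cv2.GaussianBlur(im,(3,3),0).max(2); return cv2.morphologyEx((v<45).astype(np.uint8)*255,cv2.MORPH_CLOSE,np.ones((3,3)))
hexfit("pics/w13.png",(235,150,330,235),blk,T,.022)
shot("scene","s13"); shot("side","d13")
for c,q,z in (("scene","bearing_center",.0105),("scene","bright_bolt_center",.013),("scene","black_bolt_center",.013),("side","oiler_center",.05),("scene","oiler_center",.05),("scene","caliper_center",.005)):
    for r in env.spot_in(c,q)[:5]:
        b=r["bbox"]; print(q,c,round(r["p"],2),np.round(b),at(c,((b[0]+b[2])/2,(b[1]+b[3])/2),z)[:2].round(3))
im=cv2.imread("pics/s13.png"); d=cv2.imread("pics/side0.png"); print(env.get_obs()["clock"])
E
```

```text
clock: 39.2
position: [0.6325, -0.0408, -0.0244]
orientation: [0.001, 0.69, 0.724, 0.0]
wrist_force: [0.0, 0.2, 1.2]
gripper_width: 0.0343
gripper_force: 60.8
clock: 40.45
position: [0.6313, -0.0405, 0.1344]
orientation: [-0.0, 0.69, 0.724, -0.0]
wrist_force: [-0.1, -0.8, -0.0]
gripper_width: 0.0513
gripper_force: 0.0
normals at -30.0 +60k deg in tool; widths [0.036  0.0367 0.0336] centre(units) [0.019 0.015] bbox (264, 175, 38, 45) world [ 0.63205566 -0.03954806]
bearing_center scene 0.87 [332. 313. 361. 340.] [0.607 0.297]
bearing_center scene 0.35 [232. 258. 247. 279.] [0.631 0.033]
bright_bolt_center scene 0.66 [131. 178. 162. 201.] [ 0.589 -0.319]
black_bolt_center scene 0.74 [147. 193. 174. 212.] [ 0.6   -0.256]
oiler_center side 0.53 [199. 135. 212. 168.] [0.494 0.451]
oiler_center scene 0.56 [436. 296. 470. 338.] [0.483 0.461]
caliper_center scene 0.73 [109. 137. 174. 180.] [ 0.511 -0.431]
40.9
```

```bash
python3 -c "from rig import env; print(env.job_done())"
```

```text
the job is handed in; nothing more can be done
None
```

I handed the job in at about 41 s with both bolts set down in the red bay, both nuts in the green and the bearing in the blue; final camera checks put all five in the right bays, the arm never went near the caliper or oil bottle, and no verdict came back.

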